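Start the incubation run

ROBOT

A 6-joint arm with a two-finger parallel gripper is mounted at the origin on the work surface. World frame = base frame: x ahead of the robot, y to its left, z up, the work surface at z = 0. Lengths are in mm, angles in rad, forces in N, time in s.
With the tool pointing down it reaches from about 300 to 875 mm from the base axis. Payload 6.4 kg.
Tool frame: the origin (TCP) lies at the very end of the fingers, on their centre line; the grasp point (between the pads) lies 19 mm behind it; z points along the fingers, y is the direction in which the jaws open and shut (so a half turn about z gives the same grasp; the last joint's range is limited). The gripper opens to 88 mm and grips with 3 to 60 N. Pads are 18 mm wide; open, the fingers measure 123 mm over their backs; the gripper's body (75 mm by 187 mm) begins 45 mm behind the grasp point.
Start: joints at [-1.449, 0.181, 1.607, -0, 1.354, -0.206], TCP at [185.144, -544.392, 238.714] pointing down, gripper open.
Joint ranges: [-2.99, 2.99], [-0.89, 2.07], [0.3, 2.58], [-1.14, 4.28], [0, 2.63], [-3.12, 3.12]. Speed limits (rad/s): [2.57, 2.57, 3.01, 3.14, 3.14, 3.14].

INTERFACE

Orientations are given as a unit quaternion [w, x, y, z].
In Python, from plant import arm gives the robot as it stands. The module is installed in compiled form; this text tells all that it offers.
- The arm moves only by the shell command python3 -m creep 'ROWS'. ROWS is JSON, a list of rows, each a list of 7 numbers: the turn, a rotation vector about the world's x, y, z in degrees, then the shift along the world's x, y, z in mm, then the opening, from 0 (shut) to 1 (fully open). A call has 1 to 20 rows; each row shifts and turns the commanded pose from where the row before left it; what a row does not reach is not made up. A row lasts 1/12 s, in which the tool goes at most 41.7 mm and 7.16 degrees, less where a joint would pass 70% of its speed; a pose out of reach is approached as far as the arm can. A call with a gripper value outside its range is refused whole. The fingers move at their own pace and stop on an object; the grip force is fixed at half the most. Time passes only in rows, so rows that do not move let the fingers close. It gives the time, the measured TCP pose, the force and the opening at its end, in the units of the state.
- arm.get_obs(): the state, without advancing time (a new reading comes with each control period).
- arm.grab_frame(name): name is "scene" or "side" or "wrist"; returns the picture (480x640x3 uint8, red, green, blue); there is no depth.
- arm.camera_info(name): a dict with "mtx" (3x3 intrinsics, pixels), "xyz" and "attitude" of the camera in the world; the wrist camera has in their place "tool_from_camera" (4x4, takes a point from camera to tool coordinates, whose origin is the TCP and whose axes are the flange's). Camera axes: x right, y up, looking along -z (the intrinsics and any distortion apply to the point x, -y, -z); pixel columns grow to the right and rows downward; lengths in mm; the calibration is good to about 2 mm. The wrist camera is an equidistant fisheye: a pixel r from the principal point sees the ray r / f radians off the axis. A picture is of the moment at which its call begins: read the wrist's pose just before it. camera_info takes no time and is no camera call.
- arm.job_done(): hands the job in, once; it reports no verdict.
The state is a dict: "t": time; "qpos": joint angles; "dq": joint speeds; "effort": joint torques, N m; "tool_pos": TCP position; "eef_rot": TCP orientation; "contact_force": force on the tool from outside, world axes, zero at the start; "moment": the same for the moment, N m; "width": finger opening in mm.
Only numpy, scipy, OpenCV 4.12 (cv2) and the standard library are available. Lean on these libraries where they do the work, as an engineer would, in place of code of your own. Each camera call takes 0.05 s, during which the arm holds its last target.

TASK

Start the incubation: with a light fingertip press push the green key on the white heater fully in, then the blue key on the grey shaker, then the yellow key on the timer, in that order; each key stays in by itself. Do not press the red stop keys, do not pick up or shove the timer, leave the tubes, pipettes and everything else where they are, and finish with the hand clear.

Things in the scene. Friction and masses are not known exactly. Their poses are not given: they have to be found in the camera images.
- heater: dry-bath heater: low white box, 150 (x) x 130 (y) x 45 mm, fixed to the table, with a 20 mm high aluminium block with six tube holes on its rear half (top at 65 mm). Two tubes stand in it and reach 41 mm above the white panel. Origin: centre of the underside; its front, with the keys, towards the robot at yaw 0; x points away from the front, y to the left as seen from the front. On the front panel: round green start key at (-48, 32) mm, round red stop key at (-48, -32) mm
- heater_key_top (a point): centre of the top of the green key of the heater; key 26 mm across, 12 mm proud of the panel when out (top 57 mm above the table), top 6 mm proud when fully in. Moves with the key. The cap is springy rubber: it gives about 1 mm for each 3 N and comes back
- heater_key (a joint): travel of the green key, m: 0 = out, 0.006 = fully in. Slides straight down against about 2.5 N to its stop at 6 mm and stays where it is left
- shaker: plate shaker: low grey box, 150 (x) x 130 (y) x 40 mm, fixed to the table, with a rack of small yellow pipette tips on its rear half (top at 70 mm). Origin: centre of the underside; its front, with the keys, towards the robot at yaw 0; x points away from the front, y to the left as seen from the front. On the front panel: round blue start key at (-48, 32) mm, round red stop key at (-48, -32) mm
- shaker_key_top (a point): centre of the top of the blue key of the shaker; key 26 mm across, 12 mm proud of the panel when out (top 52 mm above the table), 6 mm proud when fully in. Moves with the key. The cap is springy rubber: it gives about 1 mm for each 3 N and comes back
- shaker_key (a joint): travel of the blue key, m: 0 = out, 0.006 = fully in. Slides straight down against about 2.5 N to its stop at 6 mm and stays where it is left
- timer: bench timer: flat white box, 66 (x) x 115 (y) x 30 mm, 0.2 kg, lying loose on the table, with a dark display strip along its rear. Origin: centre of the underside; its front, with the keys, towards the robot at yaw 0; x points away from the front, y to the left as seen from the front. On its top: round yellow start key at (-12, 32) mm, round red stop key at (-12, -32) mm
- timer_key_top (a point): centre of the top of the yellow key of the timer; key 26 mm across, 12 mm proud of the top when out (42 mm above the table), 6 mm proud when fully in. Moves with the key. The cap is springy rubber: it gives about 1 mm for each 3 N and comes back
- timer_key (a joint): travel of the yellow key, m: 0 = out, 0.006 = fully in. Slides straight down against about 2.5 N to its stop at 6 mm and stays where it is left
- heater_stop (a joint): travel of the red stop key of the heater, m: 0 = out; same size as the start key, 64 mm to the right of it, springs back (1 to 3 N)
- shaker_stop (a joint): travel of the red stop key of the shaker, m: 0 = out; same size as the start key, 64 mm to the right of it, springs back (1 to 3 N)
- timer_stop (a joint): travel of the red stop key of the timer, m: 0 = out; same size as the start key, 64 mm to the right of it, springs back (1 to 3 N)
- tube_a: sample tube with an orange cap, 18 mm across the cap, 41 mm high, loose in a hole of the heater block; origin at its underside centre. A bystander
- tube_b: sample tube with a blue cap, 18 mm across the cap, 41 mm high, loose in a hole of the heater block; origin at its underside centre. A bystander
- pipette_a: white pipette with yellow parts lying on the table in front of the equipment, about 300 mm long (140 mm to the plunger end, 160 mm to the tip along its x), 28 mm wide, 26 mm high; origin at its underside, 140 mm from the plunger end. A bystander
- pipette_b: white pipette with blue parts lying on the table in front of the equipment, same size; origin at its underside, 140 mm from the plunger end. A bystander
- water: clear water bottle, 64 mm across, 200 mm high, standing behind the equipment on the left; origin at its underside centre. A bystander
- can: green drinks can, 66 mm across, 115 mm high, standing behind the equipment; origin at its underside centre. A bystander
- falcon: white sample tube with a blue screw cap, 35 mm across, 114 mm high, standing behind the equipment; origin at its underside centre. A bystander
There are look-alikes about, which are no part of the job. Of the things like the timer, leave any that is orange or turquoise; of the rest the larger one is meant.

How it is judged (in metres and radians):
On the way, in this order (a step that is already met when the one before it is completed fails the run):
1. the green key of the heater is in (at least 4 of its 6 mm) (value of joint heater_key above 0.004 m), for 0.1 s.
2. the blue key of the shaker is in (at least 4 of its 6 mm) (value of joint shaker_key above 0.004 m), for 0.1 s.
3. the yellow key of the timer is in (at least 4 of its 6 mm) (value of joint timer_key above 0.004 m), for 0.1 s.
At the end, for the whole second after the job is handed in: the green, blue and yellow keys are all in by at least 4 of their 6 mm, the red keys are out (within 1 mm), the timer lies flat and at rest on the table within 20 mm of where it was, and every bystander is within 20 mm of where it was (value of joint each of heater_key, shaker_key, timer_key above 0.004 m and value of joint each of heater_stop, shaker_stop, timer_stop below 0.001 m and distance of each of timer, tube_a, tube_b, pipette_a, pipette_b, water, can, falcon from where it was at the start of the episode below 0.02 m and height (world z) of timer below 0.006 m and angle between timer's own z axis and vertical below 0.1 rad and linear speed of timer below 0.02 m/s); the robot touches nothing.
It fails at once if a key is pressed out of order (more than 2 mm in before the key ahead of it is in by 4 mm) ((value of joint shaker_key above 0.002 m and value of joint heater_key below 0.004 m) or (value of joint timer_key above 0.002 m and value of joint shaker_key below 0.004 m)).
It fails at once if a red stop key is pressed (more than 2 mm) (value of joint any of heater_stop, shaker_stop, timer_stop above 0.002 m).
It fails at once if a device is pushed with more than 20 N (contact force between any of the arm, the fingers and heater above 20 N or contact force between any of the arm, the fingers and shaker above 20 N or contact force between any of the arm, the fingers and timer above 20 N).
It fails at once if the timer is lifted (6 mm), tipped (0.15 rad) or shifted (20 mm) (height (world z) of timer above 0.006 m or angle between timer's own z axis and vertical above 0.15 rad or distance of timer from where it was at the start of the episode above 0.02 m).
It fails at once if a bystander is moved more than 20 mm or knocked over (distance of any of tube_a, tube_b, pipette_a, pipette_b, water, can, falcon from where it was at the start of the episode above 0.02 m or angle between any of tube_a, tube_b, pipette_a, pipette_b, water, can, falcon's own z axis and vertical above 0.4 rad).
It also fails if it takes over 58 s, if anything falls off the work surface, if the arm or the gripper's body presses on something with over 40 N, if the wrist force passes 120 N, or if a joint passes its speed limit or range.

## Working session

There is one attempt and no reset: what is moved stays moved. The work goes in short steps, Python scripts to look and compute and a shell command to move; the robot and the scene stay as the last step left them, time stands still between calls to the robot, and variables do not carry over. Pictures are saved under pics/ and viewed, and the job is handed in when it is done.

```bash
mkdir -p pics; ls; python3 - <<'E'
from plant import arm
import cv2
o=arm.get_obs();print({k:o[k] for k in('t','tool_pos','eef_rot','contact_force','width')})
for n in("scene","side","wrist"):
    print(n,arm.camera_info(n))
    cv2.imwrite(f"pics/{n}0.png",arm.grab_frame(n)[:,:,::-1])
E
```

```text
pics
{'t': 0.0, 'tool_pos': array([ 185.07924758, -543.83353106,  237.82805459]), 'eef_rot': array([-8.69539430e-04,  9.86598565e-01,  1.63164071e-01,  4.36329143e-05]), 'contact_force': array([0.25749217, 0.25261859, 1.22261408]), 'width': 88.07807276736105}
scene {'mtx': array([[504.15426257,   0.        , 319.0234828 ],
       [  0.        , 504.15426257, 225.44423911],
       [  0.        ,   0.        ,   1.        ]]), 'xyz': array([1127.86136508,  -96.03599959, 1037.38250327]), 'attitude': array([0.75398872, 0.2112892 , 0.17243372, 0.59759894])}
side {'mtx': array([[620.7957152 ,   0.        , 321.28959743],
       [  0.        , 620.7957152 , 241.22802062],
       [  0.        ,   0.        ,   1.        ]]), 'xyz': array([ 463.83509206, -863.87495047,  753.98038248]), 'attitude': array([ 0.89637037,  0.44099723, -0.01220195, -0.04350541])}
wrist {'mtx': array([[371.64829954,   0.        , 318.8846219 ],
       [  0.        , 371.64829954, 244.31363544],
       [  0.        ,   0.        ,   1.        ]]), 'tool_from_camera': array([[ 9.27544514e-04,  9.67130249e-01,  2.54279809e-01,
         6.44412123e+01],
       [ 9.99999495e-01, -9.95302455e-04,  1.37813009e-04,
         9.60213441e-01],
       [ 3.86368447e-04,  2.54279552e-01, -9.67130684e-01,
        -1.45303964e+02],
       [ 0.00000000e+00,  0.00000000e+00,  0.00000000e+00,
         1.00000000e+00]])}
```

View pics/scene0.png

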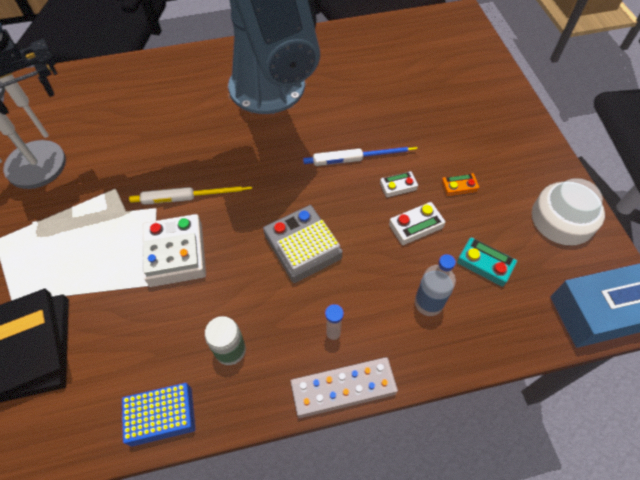

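View pics/side0.png

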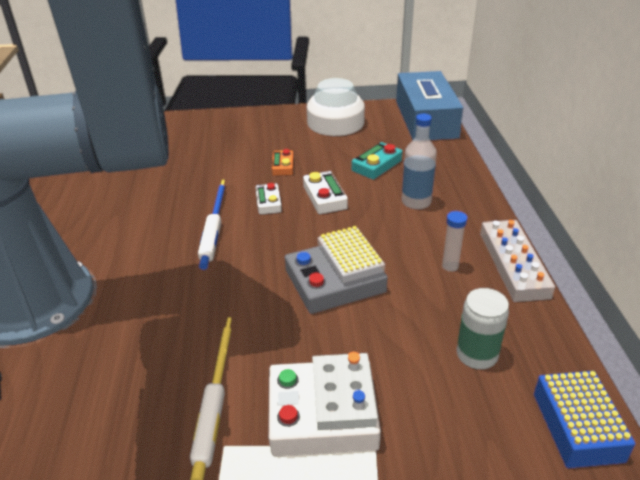

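View pics/wrist0.png

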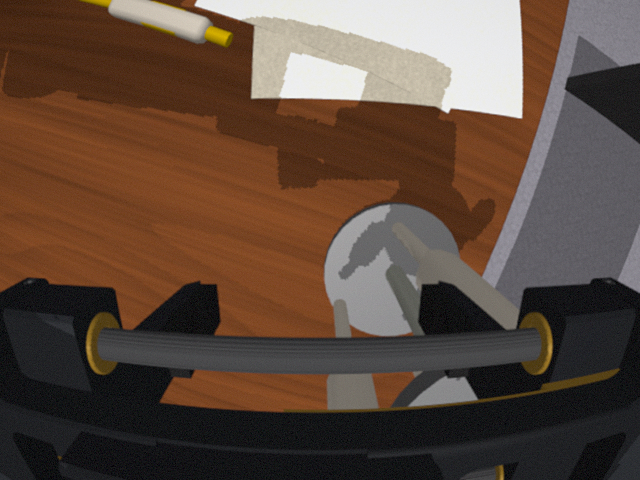

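```bash
cat > h.py <<'E'
import numpy as np,cv2
from plant import arm
from scipy.spatial.transform import Rotation as R
def q2m(q): return R.from_quat([q[1],q[2],q[3],q[0]]).as_matrix()
def ray(n,uv,pose=None):
    i=arm.camera_info(n);K=i["mtx"];x=(uv[0]-K[0,2])/K[0,0];y=(uv[1]-K[1,2])/K[1,1]
    if n!="wrist":
        d=np.array([x,-y,-1]);return np.array(i["xyz"]),q2m(i["attitude"])@(d/np.linalg.norm(d))
    r=np.hypot(x,y);s=np.sin(r)/r if r>0 else 1
    d=np.array([x*s,-y*s,-np.cos(r)]);T=np.array(i["tool_from_camera"]);M=q2m(pose["eef_rot"])
    return M@T[:3,3]+pose["tool_pos"],M@T[:3,:3]@d
def plane(rd,z): o,d=rd;return o+d*(z-o[2])/d[2]
def tri(rs):
    A=np.zeros((3,3));b=np.zeros(3)
    for o,d in rs: P=np.eye(3)-np.outer(d,d);A+=P;b+=P@o
    p=np.linalg.solve(A,b);return p,[np.linalg.norm(np.cross(p-o,d)) for o,d in rs]
HUE={'green':(45,85),'blue':(100,130),'yellow':(22,35),'red':(-8,8)}
def blob(img,col,uv,rad=16):
    h,s,v=[c.astype(int) for c in cv2.split(cv2.cvtColor(img,cv2.COLOR_RGB2HSV))]
    a,b=HUE[col];h=np.where(h>90,h-180,h) if a<0 else h
    m=((h>=a)&(h<=b)&(s>110)&(v>60)).astype(np.uint8)
    n,l,st,c=cv2.connectedComponentsWithStats(m)
    k=min([i for i in range(1,n) if st[i,4]>15],key=lambda i:np.hypot(*(c[i]-uv)))
    return c[k],st[k]
E
python3 - <<'E'
from h import *
S=cv2.imread('pics/scene0.png')[:,:,::-1];D=cv2.imread('pics/side0.png')[:,:,::-1]
for nm,col,a,b,z in [('hG','green',(183,223),(287,378),57),('hR','red',(156,228),(288,414),57),('sB','blue',(304,216),(304,258),52),('sR','red',(280,228),(316,281),52),('tY','yellow',(427,210),(315,177),42),('tR','red',(404,219),(324,193),42),('smallY','yellow',(391,185),(272,198),30),('smallR','red',(408,182),(271,187),30)]:
    ca,sa=blob(S,col,a);cb,sb=blob(D,col,b)
    ra,rb=ray('scene',ca),ray('side',cb);p,e=tri([ra,rb])
    print(nm,ca.round(1),sa,cb.round(1),sb,'tri',p.round(1),np.round(e,1),'plane',plane(ra,z).round(1)[:2],plane(rb,z).round(1)[:2])
for n,uv in [('scene',(430,310)),('side',(418,203)),('side',(453,268)),('side',(480,360))]: print(plane(ray(n,uv),0).round())
E
```

```text
hG [183.4 223.1] [179 219  10  10  80] [287.3 377.4] [280 370  16  16 200] tri [ 455.3 -269.6   50.2] [0.4 0.4] plane [ 459.5 -268.2] [ 455.7 -275.7]
hR [155.2 227.9] [150 223  11  11  94] [287.8 414.2] [279 405  19  19 273] tri [ 453.2 -333.7   50.2] [0.3 0.3] plane [ 457.5 -332. ] [ 453.6 -339.1]
sB [303.8 215.4] [299 211  11  10  91] [303.1 257.8] [297 252  13  13 139] tri [496.3   6.3  46.1] [0.4 0.4] plane [499.6   5.9] [496.3  -1.3]
sR [279.4 227.2] [274 222  12  11 103] [315.7 278.8] [309 271  15  16 182] tri [514.8 -55.   47. ] [0.2 0.2] plane [518.1 -55.3] [514.2 -60.5]
tY [426.7 209.3] [422 204  11  11  96] [314.5 176.4] [310 172  10  10  91] tri [540.6 295.1  37.2] [0.2 0.2] plane [543.5 293.2] [539.9 287.6]
tR [403.2 219.2] [398 213  11  12  94] [323.5 192.5] [319 189  10   8  76] tri [553.9 232.5  35.6] [0.5 0.5] plane [557.1 230.7] [553.5 222.1]
smallY [391.5 184.7] [388 181   8   8  45] [272.3 198.2] [269 196   7   5  30] tri [445.3 238.9  25.5] [0.7 0.7] plane [447.5 237.8] [445.9 231.1]
smallR [408.8 180.4] [406 177   7   8  40] [270.4 184.6] [267 181   8   9  51] tri [443.8 284.1  29.6] [0.8 0.8] plane [444.9 283.5] [443.2 284.6]
[771. 228.   0.]
[757. 222.   0.]
[776.   2.   0.]
[ 761. -224.    0.]
```

```bash
python3 - <<'E'
from h import *
for n in('scene','side'):
  i=arm.camera_info(n);M=q2m(i["attitude"])
  for P in [(185,-544,238),(185,-544,300),(185,-544,400)]:
    c=M.T@(np.array(P)-i["xyz"]);K=i["mtx"];print(n,K[0,2]-K[0,0]*c[0]/c[2],K[1,2]+K[1,1]*c[1]/c[2])
o=arm.get_obs()
print(plane(ray('scene',(35,162)),0))
for uv in[(390,268),(340,305),(400,225),(330,400),(510,310)]:print(uv,[plane(ray('wrist',uv,o),z).round() for z in(0,)],[plane(ray('wrist',uv,o),z).round() for z in(200,)])
S=cv2.imread('pics/scene0.png');cv2.imwrite('pics/crop.png',cv2.resize(S[0:200,0:160],None,fx=3.5,fy=3,interpolation=cv2.INTER_CUBIC))
E
```

```text
scene 27.537274476159098 101.587133969124
scene 12.810978337790345 79.95884873502533
scene -14.299066105217719 40.14274233507467
side -14.049903761446046 503.77320620605826
side -40.039145806502404 463.75772396715195
side -91.13409073009097 385.08713951751145
[ 139.25210247 -642.60713229    0.        ]
(390, 268) [array([ 151., -639.,    0.])] [array([ 201., -579.,  200.])]
(340, 305) [array([  92., -602.,    0.])] [array([ 172., -561.,  200.])]
(400, 225) [array([ 199., -631.,    0.])] [array([ 224., -576.,  200.])]
(330, 400) [array([ -40., -637.,    0.])] [array([ 109., -578.,  200.])]
(510, 310) [array([ 148., -810.,    0.])] [array([ 199., -661.,  200.])]
```

View pics/crop.png

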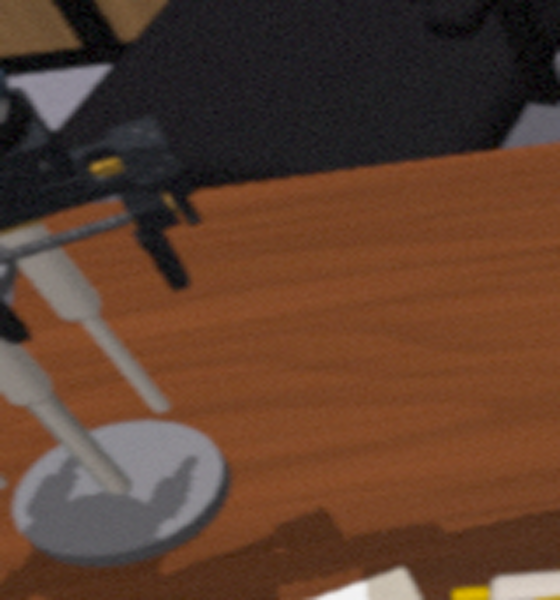

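```bash
python3 -m creep '[[0,0,0,15,35,0,1],[0,0,0,15,35,0,1],[0,0,0,15,35,0,1],[0,0,0,27,24,0,0],[0,0,0,27,24,0,0],[0,0,0,27,24,0,0],[0,0,0,27,24,0,0],[0,0,0,27,24,0,0],[0,0,0,27,24,0,0],[0,0,0,27,24,0,0],[0,0,-6,18,0,-20,0],[0,0,-6,18,0,-20,0],[0,0,-6,0,0,-20,0],[0,0,0,0,0,-10,0],[0,0,0,0,0,0,0],[0,0,0,0,0,0,0]]'
python3 - <<'E'
from h import *
o=arm.get_obs();print(o['t'],o['tool_pos'],o['eef_rot'],o['contact_force'],o['width'])
im=arm.grab_frame('wrist');cv2.imwrite('pics/w1.png',im[:,:,::-1])
np.save('w1.npy',[o['tool_pos']]) 
E
```

```text
t: 1.48
tool_pos: [454.6, -271.2, 168.5]
eef_rot: [-0.001, 1.0, 0.008, -0.001]
contact_force: [0.3, -0.3, 0.5]
width: 3.8
1.4833 [ 454.59132886 -271.23259678  168.46268963] [-5.17566828e-04  9.99966517e-01  8.14857768e-03 -5.46079838e-04] [ 0.34810978 -0.33247512  0.53176106] 3.814031561352893
```

View pics/w1.png

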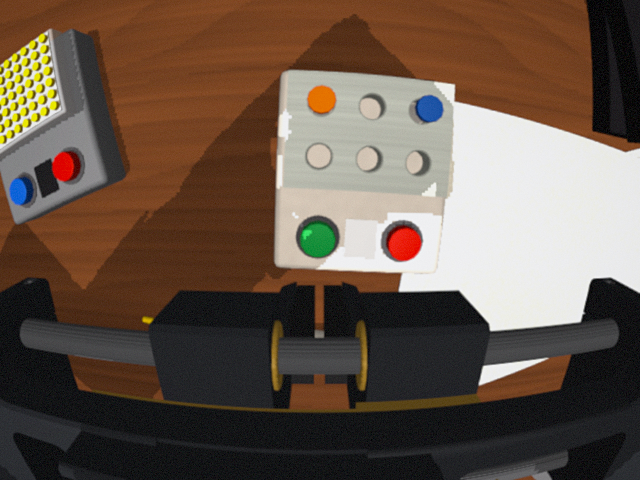

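The wrist view shows the heater with the green key at about (317,238) and the red one at (403,242). The shut fingers are in the middle, at about (320,300).

```bash
python3 - <<'E'
from h import *
o=arm.get_obs();print(o['t'],o['tool_pos'],o['width'])
im=cv2.imread('pics/w1.png')[:,:,::-1]
S=cv2.imread('pics/scene0.png')[:,:,::-1];D=cv2.imread('pics/side0.png')[:,:,::-1]
for col,uv,a,b in[('green',(317,238),(183,223),(287,378)),('red',(403,242),(156,228),(288,414)),('blue',(21,190),(304,216),(304,258))]:
    c,s=blob(im,col,uv);r=ray('wrist',c,o);p,e=tri([r,ray('scene',blob(S,col,a)[0]),ray('side',blob(D,col,b)[0])])
    print(col,c,s,plane(r,57 if col!='blue' else 52).round(1),p.round(1),np.round(e,1))
E
```

```text
1.5333 [ 455.00895279 -271.85240325  169.43632158] 0.654429023949263
green [317.2553816 238.7739726] [ 300  221   36   36 1022] [ 456.1 -271.8   57. ] [ 455.1 -270.5   50.7] [1.4 1.2 0.6]
red [403.18458418 242.5831643 ] [386 225  36  36 986] [ 454.3 -334.4   57. ] [ 453.2 -334.6   51.1] [1.2 1.2 0.2]
blue [ 20.82809612 190.47504621] [  9 177  24  28 541] [496.8  -2.   52. ] [496.1   6.2  45.4] [0.9 0.7 0.6]
```

```bash
python3 -m creep '[[0,0,0,1,0,-30,0],[0,0,0,0,0,-30,0],[0,0,0,0,0,-30,0],[0,0,0,0,0,-12,0],[0,0,0,0,0,0,0],[0,0,0,0,0,0,0]]'
python3 - <<'E'
from h import *
o=arm.get_obs();print(o['tool_pos'],o['contact_force'],o['qpos'])
im=arm.grab_frame('wrist');cv2.imwrite('pics/w2.png',im[:,:,::-1])
E
```

```text
t: 2.03
tool_pos: [456.4, -272.0, 67.8]
eef_rot: [0.0, 1.0, 0.007, 0.0]
contact_force: [0.3, -1.0, 0.0]
width: 0.4
[ 456.42601496 -272.04241982   67.78678403] [ 0.28932802 -1.00582289  0.01993311] [-7.61068442e-01  3.07916156e-01  1.83833598e+00  3.51481239e-05
  9.94662393e-01  7.95926159e-01]
```

View pics/w2.png

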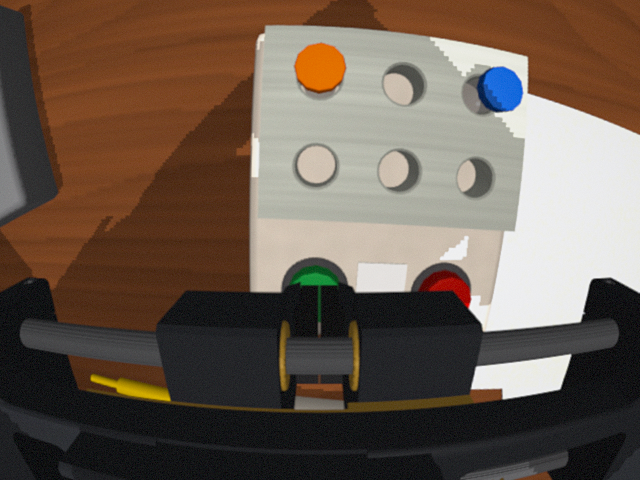

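The shut fingers stand centred over the green key at about (318,280). The red key, at (445,290), is well to the side.

```bash
python3 -m creep '[[0,0,0,0,0,-4,0],[0,0,0,0,0,-4,0],[0,0,0,0,0,0,0]]'; python3 -m creep '[[0,0,0,0,0,-2,0],[0,0,0,0,0,0,0]]';python3 -m creep '[[0,0,0,0,0,-2,0],[0,0,0,0,0,0,0]]'
```

```text
t: 2.33
tool_pos: [456.4, -271.7, 59.2]
eef_rot: [0.0, 1.0, 0.007, 0.0]
contact_force: [0.1, -0.1, -0.3]
width: 0.7
t: 2.5
tool_pos: [456.4, -271.6, 56.9]
eef_rot: [0.0, 1.0, 0.007, 0.0]
contact_force: [-0.4, 0.1, 1.7]
width: 0.3
t: 2.67
tool_pos: [456.4, -271.6, 54.8]
eef_rot: [0.0, 1.0, 0.007, 0.0]
contact_force: [1.0, 0.1, 1.7]
width: 0.2
```

```bash
python3 -m creep '[[0,0,0,0,0,-2,0],[0,0,0,0,0,0,0]]'; python3 -m creep '[[0,0,0,0,0,-1,0],[0,0,0,0,0,0,0]]';python3 -m creep '[[0,0,0,0,0,-1,0],[0,0,0,0,0,0,0]]'
```

```text
t: 2.83
tool_pos: [456.4, -271.6, 52.7]
eef_rot: [0.0, 1.0, 0.007, 0.0]
contact_force: [0.0, 0.1, 1.7]
width: 0.4
t: 3.0
tool_pos: [456.3, -271.6, 51.7]
eef_rot: [0.0, 1.0, 0.007, 0.0]
contact_force: [1.5, -0.8, 2.7]
width: 0.5
t: 3.17
tool_pos: [456.3, -271.5, 50.7]
eef_rot: [0.0, 1.0, 0.007, 0.0]
contact_force: [1.5, -0.6, 1.8]
width: 0.4
```

```bash
python3 -m creep '[[0,0,0,0,0,-1,0],[0,0,0,0,0,0,0]]'; python3 -m creep '[[0,0,0,0,0,-1,0],[0,0,0,0,0,0,0]]'
```

```text
t: 3.33
tool_pos: [456.3, -271.5, 49.8]
eef_rot: [0.0, 1.0, 0.007, 0.0]
contact_force: [1.2, 0.2, 4.5]
width: 0.4
t: 3.5
tool_pos: [456.3, -271.6, 49.0]
eef_rot: [0.0, 1.0, 0.007, 0.0]
contact_force: [0.1, 0.4, 6.3]
width: 0.2
```

```bash
python3 -m creep '[[0,0,0,0,0,5,0],[0,0,0,0,0,20,0],[0,0,0,0,0,35,0],[0,0,0,0,0,40,0],[0,0,2,5,35,0,0],[0,0,2,5,35,0,0],[0,0,2,5,35,0,0],[0,0,2,5,35,0,0],[0,0,2,5,35,0,0],[0,0,2,5,35,0,0],[0,0,2,5,35,0,0],[0,0,0,5,33,0,0],[0,0,0,0,0,0,0],[0,0,0,0,0,0,0]]'
python3 - <<'E'
from h import *
o=arm.get_obs();print(o['tool_pos'],o['contact_force'])
im=arm.grab_frame('wrist');cv2.imwrite('pics/w3.png',im[:,:,::-1])
D=cv2.imread('pics/side0.png')[:,:,::-1];S=cv2.imread('pics/scene0.png')[:,:,::-1]
E2=arm.grab_frame('side');cv2.imwrite('pics/side1.png',E2[:,:,::-1])
E3=arm.grab_frame('scene');cv2.imwrite('pics/scene1.png',E3[:,:,::-1])
for A,n,uv in[(D,'side',(287,378)),(E2,'side',(287,378)),(S,'scene',(183,223)),(E3,'scene',(183,223))]:
  print(n,blob(A,'green',uv))
for A,n,uv in[(D,'side',(288,414)),(E2,'side',(288,414))]: print(blob(A,'red',uv))
for col,uv,a,b in [('blue',(318,238),(304,216),(304,258))]:
  c,s=blob(im,col,uv);r=ray('wrist',c,o);p,e=tri([r,ray('scene',blob(S,col,a)[0]),ray('side',blob(D,col,b)[0])])
  print(c,s,plane(r,52),p,e)
E
```

```text
t: 4.67
tool_pos: [495.4, 8.3, 148.2]
eef_rot: [-0.0, 0.991, 0.13, -0.001]
contact_force: [0.3, -0.1, -0.2]
width: 0.9
[495.3746874    8.28139916 148.21551442] [ 0.29117853 -0.14910868 -0.24011544]
side (array([287.255, 377.405]), array([280, 370,  16,  16, 200], dtype=int32))
side (array([287.27745665, 378.80346821]), array([279, 373,  17,  13, 173], dtype=int32))
scene (array([183.35 , 223.125]), array([179, 219,  10,  10,  80], dtype=int32))
scene (array([183.73076923, 223.92307692]), array([179, 220,  11,   9,  78], dtype=int32))
(array([287.77655678, 414.15384615]), array([279, 405,  19,  19, 273], dtype=int32))
(array([287.71586716, 414.13284133]), array([279, 405,  18,  19, 271], dtype=int32))
[322.58183376 244.29220223] [ 304  225   38   39 1167] [497.09316867   5.2319362   52.        ] [496.2228701   5.5566939  46.7304486] [np.float64(0.8515621672311906), np.float64(0.9027299255168949), np.float64(0.429979883833283)]
```

View pics/w3.png

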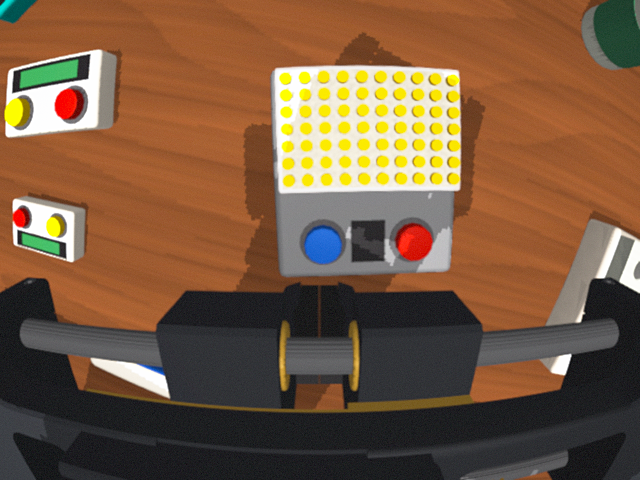

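View pics/side1.png

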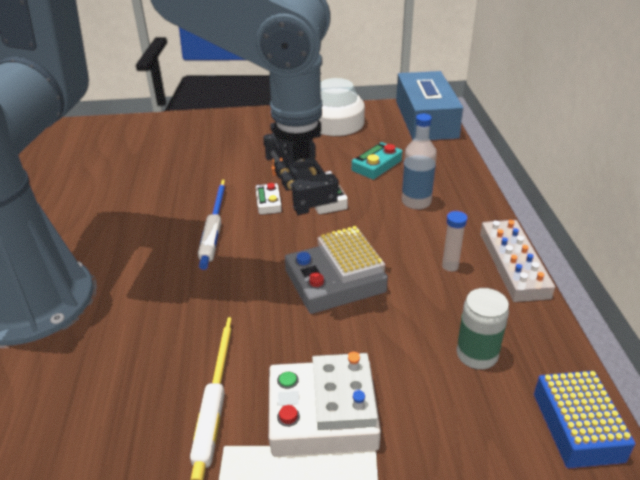

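The wrist view shows the blue key at (322,244), with the fingers just in front of it. The side view shows the green key at (287,379), now shorter and sunk in, and the red key unchanged at (288,414).

```bash
python3 -m creep '[[0,0,0,1,-3,-30,0],[0,0,0,0,0,-30,0],[0,0,0,0,0,-22,0],[0,0,0,0,0,-8,0],[0,0,0,0,0,-4,0],[0,0,0,0,0,0,0]]'; python3 -m creep '[[0,0,0,0,0,-2,0],[0,0,0,0,0,0,0]]';python3 -m creep '[[0,0,0,0,0,-2,0],[0,0,0,0,0,0,0]]'; python3 -m creep '[[0,0,0,0,0,-2,0],[0,0,0,0,0,0,0]]'
```

```text
t: 5.32
tool_pos: [496.9, 2.8, 54.5]
eef_rot: [-0.0, 0.992, 0.128, -0.001]
contact_force: [-0.1, 0.4, 0.7]
width: 0.6
t: 5.48
tool_pos: [498.2, 3.1, 53.9]
eef_rot: [0.0, 0.992, 0.128, 0.001]
contact_force: [-0.3, 0.4, 0.1]
width: 0.4
t: 5.65
tool_pos: [498.2, 3.3, 51.7]
eef_rot: [0.001, 0.992, 0.129, 0.001]
contact_force: [0.1, -1.1, 2.1]
width: 0.6
t: 5.82
tool_pos: [497.9, 3.5, 49.2]
eef_rot: [0.0, 0.992, 0.129, 0.001]
contact_force: [1.7, 0.1, 2.6]
width: 0.7
```

```bash
python3 -m creep '[[0,0,0,0,0,-2,0],[0,0,0,0,0,0,0]]'; python3 -m creep '[[0,0,0,0,0,-1,0],[0,0,0,0,0,0,0]]';python3 -m creep '[[0,0,0,0,0,-1,0],[0,0,0,0,0,0,0]]'
```

```text
t: 5.98
tool_pos: [497.5, 3.6, 46.8]
eef_rot: [0.0, 0.992, 0.129, 0.0]
contact_force: [1.1, -0.9, 2.0]
width: 0.7
t: 6.15
tool_pos: [497.3, 3.6, 45.6]
eef_rot: [0.0, 0.992, 0.129, 0.0]
contact_force: [1.0, -0.5, 2.7]
width: 0.4
t: 6.32
tool_pos: [497.3, 3.6, 44.8]
eef_rot: [0.0, 0.992, 0.129, 0.0]
contact_force: [-0.1, 0.9, 5.4]
width: 0.4
```

```bash
python3 -m creep '[[0,0,0,0,0,-1,0],[0,0,0,0,0,0,0]]'
```

```text
t: 6.48
tool_pos: [497.3, 3.6, 44.0]
eef_rot: [0.0, 0.992, 0.129, 0.0]
contact_force: [-0.1, 0.3, 5.7]
width: 0.3
```

```bash
python3 -m creep '[[0,0,0,0,0,5,0],[0,0,0,0,0,20,0],[0,0,0,0,0,35,0],[0,0,0,0,0,40,0],[0,0,0,5,35,0,0],[0,0,0,5,35,0,0],[0,0,0,5,35,0,0],[0,0,0,5,35,0,0],[0,0,0,5,35,0,0],[0,0,0,5,35,0,0],[0,0,0,5,35,0,0],[0,0,0,5,35,0,0],[0,0,0,3,11,0,0],[0,0,0,0,0,0,0],[0,0,0,0,0,0,0]]'
python3 - <<'E'
from h import *
o=arm.get_obs();print(o['tool_pos'],o['contact_force'])
im=arm.grab_frame('wrist');cv2.imwrite('pics/w4.png',im[:,:,::-1])
D=cv2.imread('pics/side0.png')[:,:,::-1];S=cv2.imread('pics/scene0.png')[:,:,::-1]
E2=arm.grab_frame('side');cv2.imwrite('pics/side2.png',E2[:,:,::-1])
E3=arm.grab_frame('scene');cv2.imwrite('pics/scene2.png',E3[:,:,::-1])
for A,n,uv in[(D,'side',(304,258)),(E2,'side',(304,258)),(S,'scene',(304,216)),(E3,'scene',(304,216))]:
  print(n,blob(A,'blue',uv))
for A,n,uv in[(D,'side',(316,279)),(E2,'side',(316,279))]: print(blob(A,'red',uv))
for nm,col,a,b in[('G','green',(183,223),(287,378)),('B','blue',(304,216),(304,258))]:
  print(nm,tri([ray('scene',blob(E3,col,a)[0]),ray('side',blob(E2,col,b)[0])]))
for col,uv,a,b in [('yellow',(318,238),(427,210),(315,177)),('red',(400,240),(403,219),(324,193))]:
  c,s=blob(im,col,uv);r=ray('wrist',c,o);p,e=tri([r,ray('scene',blob(S,col,a)[0]),ray('side',blob(D,col,b)[0])])
  print(c,s,plane(r,42),p,e)
E
```

```text
t: 7.73
tool_pos: [539.3, 294.3, 142.8]
eef_rot: [0.0, 0.992, 0.129, -0.001]
contact_force: [-0.5, -0.5, -0.5]
width: 0.7
[539.25033542 294.2924362  142.83713339] [-0.48897454 -0.49657376 -0.4745519 ]
side (array([303.0647482 , 257.84892086]), array([297, 252,  13,  13, 139], dtype=int32))
side (array([303.22321429, 259.25892857]), array([297, 255,  14,  10, 112], dtype=int32))
scene (array([303.76923077, 215.40659341]), array([299, 211,  11,  10,  91], dtype=int32))
scene (array([303.89285714, 216.33333333]), array([299, 212,  11,  10,  84], dtype=int32))
(array([315.73626374, 278.76373626]), array([309, 271,  15,  16, 182], dtype=int32))
(array([315.76373626, 278.82967033]), array([309, 271,  15,  16, 182], dtype=int32))
G (array([ 455.44742304, -269.43002729,   46.92992321]), [np.float64(0.3517244193264745), np.float64(0.3517244193268143)])
B (array([496.55160037,   6.47621785,  42.58959178]), [np.float64(0.296343383543046), np.float64(0.29634338354303347)])
[317.78033658 240.8255093 ] [ 299  221   38   39 1129] [541.27574128 294.54684829  42.        ] [540.50906884 294.60684783  37.66597914] [np.float64(0.44257633004675095), np.float64(0.5110004601547316), np.float64(0.1118462362977828)]
[406.75749064 244.82303371] [ 389  226   37   38 1068] [554.51976414 233.80493104  42.        ] [553.78711146 232.17120029  35.91544836] [np.float64(0.4882563998949404), np.float64(0.5117105817535329), np.float64(0.6469969376831572)]
```

View pics/w4.png

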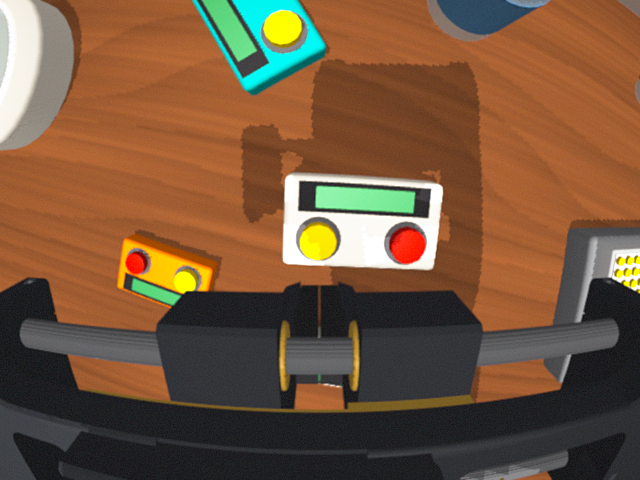

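View pics/scene2.png

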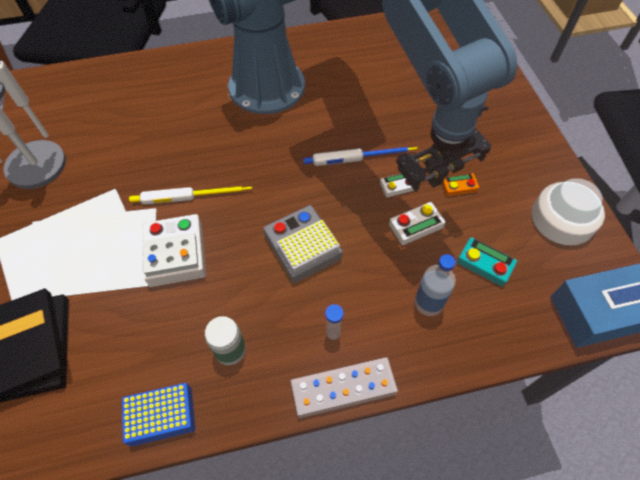

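The wrist view shows the timer's yellow key at (318,241) and its red key at (407,245). In the scene view everything else is where it was. The green and blue caps now measure about 3.4 mm lower at the centroid, which fits full travel.

```bash
python3 -m creep '[[0,0,0,1,0,-30,0],[0,0,0,0,0,-30,0],[0,0,0,0,0,-20,0],[0,0,0,0,0,-10,0],[0,0,0,0,0,-4,0],[0,0,0,0,0,0,0],[0,0,0,0,0,0,0]]'; python3 -m creep '[[0,0,0,0,0,-2,0],[0,0,0,0,0,0,0]]';python3 -m creep '[[0,0,0,0,0,-2,0],[0,0,0,0,0,0,0]]'; python3 -m creep '[[0,0,0,0,0,-2,0],[0,0,0,0,0,0,0]]'
```

```text
t: 8.47
tool_pos: [542.1, 294.4, 51.0]
eef_rot: [-0.0, 0.992, 0.128, 0.001]
contact_force: [-1.0, 0.5, -0.3]
width: 0.6
t: 8.63
tool_pos: [542.1, 294.8, 49.0]
eef_rot: [-0.0, 0.992, 0.129, 0.001]
contact_force: [0.3, -0.2, -0.4]
width: 0.5
t: 8.8
tool_pos: [541.3, 294.7, 46.1]
eef_rot: [-0.0, 0.992, 0.129, 0.0]
contact_force: [0.2, 0.2, 1.2]
width: 0.5
t: 8.97
tool_pos: [541.0, 294.6, 43.5]
eef_rot: [0.0, 0.992, 0.129, -0.0]
contact_force: [-0.3, 0.1, -0.0]
width: 0.5
```

```bash
for i in 1; do :; done; python3 -m creep '[[0,0,0,0,0,-2,0],[0,0,0,0,0,0,0]]'; python3 -m creep '[[0,0,0,0,0,-2,0],[0,0,0,0,0,0,0]]';python3 -m creep '[[0,0,0,0,0,-2,0],[0,0,0,0,0,0,0]]'; python3 -m creep '[[0,0,0,0,0,-1,0],[0,0,0,0,0,0,0]]'
```

```text
t: 9.13
tool_pos: [541.2, 294.7, 41.6]
eef_rot: [-0.0, 0.992, 0.129, 0.0]
contact_force: [0.7, 0.8, 1.7]
width: 0.5
t: 9.3
tool_pos: [541.3, 294.7, 39.7]
eef_rot: [-0.0, 0.992, 0.129, 0.0]
contact_force: [-0.1, 0.2, 2.2]
width: 0.6
t: 9.47
tool_pos: [541.3, 294.7, 37.6]
eef_rot: [-0.0, 0.992, 0.129, 0.0]
contact_force: [-0.2, 0.8, 1.7]
width: 0.5
t: 9.63
tool_pos: [541.3, 294.7, 36.7]
eef_rot: [-0.0, 0.992, 0.129, 0.0]
contact_force: [0.6, 0.4, 2.1]
width: 0.7
```

```bash
python3 -m creep '[[0,0,0,0,0,-1,0],[0,0,0,0,0,0,0]]';python3 -m creep '[[0,0,0,0,0,-1,0],[0,0,0,0,0,0,0]]'
```

```text
t: 9.8
tool_pos: [541.3, 294.7, 35.7]
eef_rot: [-0.0, 0.992, 0.129, 0.0]
contact_force: [-0.4, 0.2, 2.0]
width: 0.4
t: 9.97
tool_pos: [541.3, 294.7, 34.9]
eef_rot: [-0.0, 0.992, 0.129, 0.0]
contact_force: [-0.1, 0.9, 4.8]
width: 0.8
```

```bash
python3 -m creep '[[0,0,0,0,0,-1,0],[0,0,0,0,0,0,0]]'; python3 -m creep '[[0,0,0,0,0,5,0],[0,0,0,0,0,20,0],[0,0,0,0,0,35,0],[0,0,0,0,0,40,0],[0,0,0,-20,0,30,0],[0,0,0,-35,0,20,0],[0,0,0,-35,0,10,0],[0,0,0,-35,0,0,0],[0,0,0,-35,0,0,0],[0,0,0,0,0,0,0],[0,0,0,0,0,0,0],[0,0,0,0,0,0,0]]'
python3 - <<'E'
from h import *
o=arm.get_obs();print(o['tool_pos'],o['contact_force'])
D=cv2.imread('pics/side0.png')[:,:,::-1];S=cv2.imread('pics/scene0.png')[:,:,::-1]
W=arm.grab_frame('wrist');cv2.imwrite('pics/w5.png',W[:,:,::-1])
E2=arm.grab_frame('side');cv2.imwrite('pics/side3.png',E2[:,:,::-1])
E3=arm.grab_frame('scene');cv2.imwrite('pics/scene3.png',E3[:,:,::-1])
for nm,col,a,b in[('hG','green',(183,223),(287,378)),('hR','red',(156,228),(288,414)),('sB','blue',(304,216),(304,258)),('sR','red',(280,228),(316,281)),('tY','yellow',(427,210),(315,177)),('tR','red',(404,219),(324,193))]:
  print(nm,*[(tri([ray('scene',blob(X,col,a)[0]),ray('side',blob(Y,col,b)[0])])[0].round(1),blob(Y,col,b)[1]) for X,Y in((S,D),(E3,E2))])
E
```

```text
t: 10.13
tool_pos: [541.3, 294.7, 34.1]
eef_rot: [-0.0, 0.992, 0.129, 0.0]
contact_force: [-0.6, 0.3, 6.5]
width: 0.6
t: 11.13
tool_pos: [381.6, 294.6, 193.9]
eef_rot: [0.0, 0.992, 0.129, 0.0]
contact_force: [1.2, 0.3, 1.6]
width: 0.6
[381.58312222 294.6484162  193.9494464 ] [1.1544351  0.25068185 1.6267888 ]
hG (array([ 455.3, -269.6,   50.2]), array([280, 370,  16,  16, 200], dtype=int32)) (array([ 455.3, -269.4,   46.8]), array([279, 373,  17,  13, 176], dtype=int32))
hR (array([ 453.2, -333.7,   50.2]), array([279, 405,  19,  19, 273], dtype=int32)) (array([ 453.2, -333.6,   50.1]), array([279, 405,  19,  19, 274], dtype=int32))
sB (array([496.3,   6.3,  46.1]), array([297, 252,  13,  13, 139], dtype=int32)) (array([496.5,   6.4,  42.7]), array([297, 255,  14,  10, 112], dtype=int32))
sR (array([514.8, -55. ,  47. ]), array([309, 271,  15,  16, 182], dtype=int32)) (array([514.9, -55.1,  47.1]), array([309, 271,  15,  16, 184], dtype=int32))
tY (array([540.6, 295.1,  37.2]), array([310, 172,  10,  10,  91], dtype=int32)) (array([540.7, 295.6,  32.6]), array([310, 174,  11,   8,  58], dtype=int32))
tR (array([553.9, 232.5,  35.6]), array([319, 189,  10,   8,  76], dtype=int32)) (array([553.7, 232.7,  35.4]), array([318, 189,  11,   9,  78], dtype=int32))
```

View pics/side3.png

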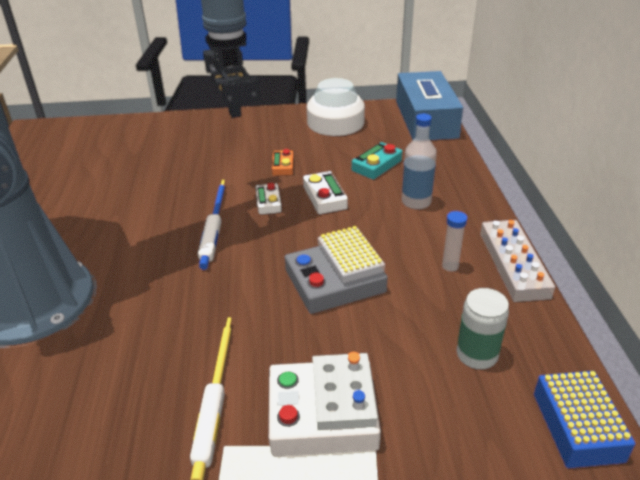

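View pics/scene3.png

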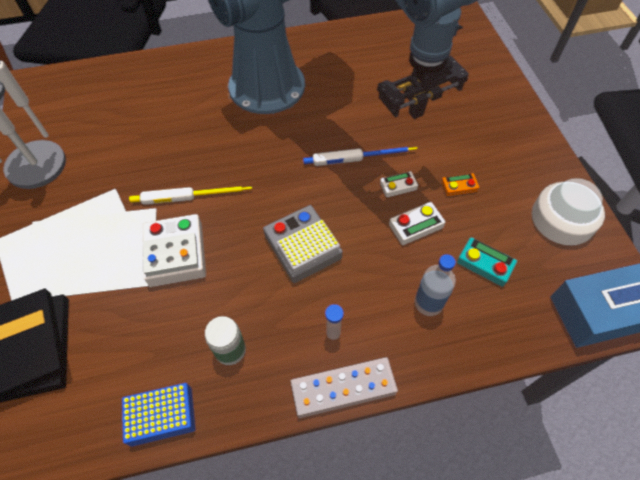

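View pics/w5.png

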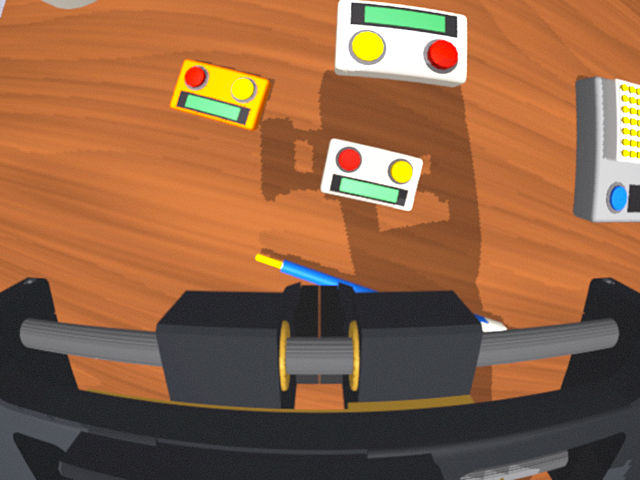

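The three start keys are sunk: green at (287,379), blue at (303,259) and yellow at (315,179) in the side view. The red keys and bystanders have not changed, and the hand is well clear.

```bash
python3 -c "
from plant import arm
o=arm.get_obs();print(o['t'],abs(o['dq']).max(),o['contact_force']);print(arm.job_done())"
```

```text
11.2833 0.0036100492652204855 [-0.81019735  0.64614992 -0.3607091 ]
the job is handed in; nothing more can be done
None
```

I pressed the green heater key, then the blue shaker key, then the yellow key on the larger white timer, with the shut fingertips. I handed the job in at 11.3 s with the hand parked clear, about 194 mm above the table. `job_done` gives no verdict, so what follows is my own measurement.

- **Force:** it stayed near 2–3 N while each key slid, then rose to about 6 N at the stop. The highest reading was 6.5 N, though I only read it at the end of each short move.
- **Start keys:** the final two-view check shows the centre of each visible cap 3.4 mm (green), 3.4 mm (blue) and 4.6 mm (yellow) lower than at the start. I expected about 3 mm at full travel, because that centre takes in the cap's side as well as its top, so it drops by only about half of the 6 mm travel.
- **Red keys, timer and bystanders:** the red keys measure within 0.2 mm of their starting positions, and the timer's keys show no shift beyond 0.5 mm. By eye, the tubes, pipettes and standing items look unmoved in both fixed cameras.

No check failed. The only disagreement was that the wrist camera's positions differed from the other two cameras by up to about 1.5 mm, which is within calibration.

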